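# Pack the sample pots and clear the vials

### The job

Sort the samples on the bench: stand the two squat pots next to each other in the bay of the grey carrier, and then close the carrier with its aluminium cover, both pins through their holes and the cover lying flat. Stand the two slim vials in the empty white tray. Keep pots and vials upright all the way, and leave the beaker, the cork ring and the brown bottle where they stand.

Things in the scene. Friction and masses are not known exactly. Their poses are not given: they have to be found in the camera images.
- pot_a_mid (a point): squat sample pot, 40 mm in diameter and 36 mm tall, all white with a broad screw lid, standing upright; the point is on its axis, half-way up (18 mm above its underside), z up. The two pots are alike
- pot_b_mid (a point): squat sample pot, 40 mm in diameter and 36 mm tall, all white with a broad screw lid, standing upright; the point is on its axis, half-way up (18 mm above its underside), z up. The two pots are alike
- vial_a_mid (a point): slim screw-cap glass vial, 24 mm in diameter and 68 mm tall, with pale contents and a white cap (the top 14 mm; a narrower neck, 18 mm wide, runs from 49 to 54 mm up), standing upright; the point is on its axis, half-way up (34 mm above its underside), z up. The two vials are alike
- vial_b_mid (a point): slim screw-cap glass vial, 24 mm in diameter and 68 mm tall, with pale contents and a white cap (the top 14 mm; a narrower neck, 18 mm wide, runs from 49 to 54 mm up), standing upright; the point is on its axis, half-way up (34 mm above its underside), z up. The two vials are alike
- cover_grip (a point): aluminium cover plate, 148 (x) x 112 (y) x 8 mm, flat on the bench, 0.25 to 0.5 kg. Point: middle of its black bridge handle, over the plate's centre, 43 mm above the underside: a bar 74 mm long (x), 16 wide, 14 tall, top 50 mm above the underside, on posts at x = -32 and +32 mm. Two 12 mm through holes at x = -62 and +62 mm, y = 0; fits either way round
- carrier: fixed grey open carrier, 148 (x) x 112 (y) mm, 48 mm high; origin: centre of its underside, z up. Bay 104 (x) x 96 (y) mm inside, floor 6 mm thick; a standing pot ends below the rim. Two upright steel pins, 8 mm with tapered tips, on the rim at x = -62 and +62 mm, y = 0, rise 16 mm above it. The closed cover's underside rests on the rim, 48 mm up
- tray: fixed low white plastic tray, 126 mm (its x) x 106 mm (its y), 28 mm high, walls 5 mm, floor 5 mm thick, empty; origin at the centre of its underside, z up
- beaker_mid (a point): bystander: open glass beaker, 44 mm in diameter, 55 mm tall; the point is on its axis, 27 mm up
- cork_ring_mid (a point): bystander: flat cork flask ring, 54 mm in diameter, 20 mm tall; the point is at its centre, 10 mm up
- bottle_mid (a point): bystander: brown glass bottle with a black cap, 60 mm in diameter, about 125 mm tall; the point is on its axis, 62 mm up
Not all that is in view belongs to the job. Leave any turquoise look-alike of the part that bears pot_b_mid alone.

How it is judged (in metres and radians):
On the way, in this order (a step that is already met when the one before it is completed fails the run):
1. both pots stand in the carrier's bay (x of pot_a_mid in the frame of carrier between -0.038 and 0.038 m and y of pot_a_mid in the frame of carrier between -0.034 and 0.034 m and z of pot_a_mid in the frame of carrier between 0.018 and 0.032 m and angle between each of pot_a_mid, pot_b_mid's own z axis and vertical below 0.15 rad and x of pot_b_mid in the frame of carrier between -0.038 and 0.038 m and y of pot_b_mid in the frame of carrier between -0.034 and 0.034 m and z of pot_b_mid in the frame of carrier between 0.018 and 0.032 m), for 0.2 s.
2. the cover lies flat on the carrier, on both pins (horizontal distance between cover_grip and carrier below 0.006 m and angle between the x axis of cover_grip and the x axis of carrier, either way round below 0.06 rad and z of cover_grip in the frame of carrier between 0.086 and 0.095 m and angle between cover_grip's own z axis and vertical below 0.04 rad), for 0.2 s.
At the end, for the whole second after the job is handed in: Pots upright (0.15 rad) on the floor of the carrier's bay; cover flat on its rim over both pins (centres within 6 mm, sides parallel within 0.06 rad, tilt under 0.04 rad, handle point 86 to 95 mm above the carrier's underside); vials upright (0.15 rad) on the tray's floor; all released, at rest (all of step 1 and all of step 2 and x of vial_a_mid in the frame of tray between -0.052 and 0.052 m and y of vial_a_mid in the frame of tray between -0.042 and 0.042 m and z of vial_a_mid in the frame of tray between 0.033 and 0.046 m and angle between each of vial_a_mid, vial_b_mid's own z axis and vertical below 0.15 rad and x of vial_b_mid in the frame of tray between -0.052 and 0.052 m and y of vial_b_mid in the frame of tray between -0.042 and 0.042 m and z of vial_b_mid in the frame of tray between 0.033 and 0.046 m and linear speed of each of pot_a, pot_b, vial_a, vial_b, cover below 0.02 m/s); the robot touches nothing.
It fails at once if a bystander was moved by more than 25 mm or knocked over (distance of any of beaker_mid, cork_ring_mid, bottle_mid from where it was at the start of the episode above 0.025 m or angle between any of beaker_mid, cork_ring_mid, bottle_mid's own z axis and vertical above 0.5 rad).
It fails at once if a pot or a vial was tipped over (angle between any of pot_a_mid, pot_b_mid, vial_a_mid, vial_b_mid's own z axis and vertical above 0.8 rad).
It also fails if it takes over 128 s, if anything falls off the work surface, if the arm or the gripper's body presses on something with over 40 N, if the wrist force passes 120 N, or if a joint passes its speed limit or range.

### The arm

A 6-joint arm with a two-finger parallel gripper is mounted at the origin on the work surface. World frame = base frame: x ahead of the robot, y to its left, z up, the work surface at z = 0. Lengths are in mm, angles in rad, forces in N, time in s.
With the tool pointing down it reaches from about 300 to 775 mm from the base axis. Payload 14.6 kg.
Tool frame: the origin (TCP) lies on the centre line of the jaws, within the pads' length; the fingertips stand 19 mm ahead of it and the grasp point (between the pads) is the TCP (bot.tip_reach is the distance from the TCP to the fingertips, in mm); z points along the fingers, y is the line along which they close (so a half turn about z gives the same grasp; the last joint's range is limited). The gripper opens to 85 mm and grips with 20 to 120 N. Pads are 22 mm wide; open, the fingers measure 114 mm over their backs; the gripper's body (76 mm by 85 mm) begins 54 mm behind the grasp point. The pads swing forward as they close: fully open they stand 13 mm farther back than shut.
Start: joints at [-1.183, 0.3, 1.521, -0, 1.321, -0.067], TCP at [241.597, -494.085, 250.281] pointing down, gripper open.
Joint ranges: [-3.03, 3.03], [-0.79, 2.21], [0.23, 2.52], [-1.04, 4.18], [0, 3.07], [-2.55, 2.55]. Speed limits (rad/s): [2.22, 2.22, 2.57, 3.14, 3.14, 3.14].

### API

Orientations are given as a unit quaternion [w, x, y, z].
In Python, from rig import bot gives the robot as it stands. Calls block until the motion is done:
- bot.move_to(position, orientation): joint-space move of the TCP to a pose.
- bot.servo_line(position, attitude=None, speed=150, until_force=None): straight line of the TCP; attitude=None keeps the orientation; speed is the mean speed in mm/s. With until_force (N) it stops when the force on the tool has changed by that much, and returns True; else False.
- bot.move_joints(angles): joint-space move.
- bot.move_gripper(opening, grip_force=None): finger opening in mm; grip_force is the grip in N (None keeps the last); returns when the fingers have stopped.
- bot.dwell(seconds).
- bot.ik(position, orientation): joint angles nearest the present ones, or None.
- bot.read_state(): the state.
- bot.read_camera(name): name is "scene" or "side" or "wrist"; returns a dict with "image" (480x640x3 uint8, blue, green, red), "depth" (480x640 float32, mm along the optical axis (not along the pixel's ray), 0 where there is no reading), "fovy" (degrees; the focal length in pixels is half the picture's height over the tangent of half this angle, whatever the lens; pixels are square), "cx", "cy" (the principal point, pixels), "k1" (the pictures are not rectified: a ray, as slopes to the right and down, at radius r is drawn at 1 + k1 r^2 times it, then the intrinsics apply), "eye" and "attitude" of the camera in the world; the wrist camera has in their place "mount" (4x4, takes a point from camera to tool coordinates, whose origin is the TCP and whose axes are the flange's). Camera axes: x right, y down, z forward; pixel columns grow to the right and rows downward; lengths in mm; the calibration is good to about 2 mm. A picture is of the moment at which its call begins: read the wrist's pose just before it.
A pose or a line that the arm cannot do raises bot.MotionError and nothing moves.
- bot.finish_job(): hands the job in; it is judged then, once.
The state is a dict: "clock": time; "joint_positions": joint angles; "qvel": joint speeds; "effort": joint torques, N m; "ee_pos": TCP position; "tool_rot": TCP orientation; "ft_force": force on the tool from outside, world axes, zero at the start; "moment": the same for the moment, N m; "grip_width": finger opening in mm; "grip_force": force on a finger pad.
Only numpy, scipy, OpenCV 4.12 (cv2) and the standard library are available. Lean on these libraries where they do the work, as an engineer would, in place of code of your own. Each camera call takes 0.05 s, during which the arm holds its last target. There are 200 camera calls.

## Working session

There is one attempt and no reset: what is moved stays moved. The work goes in short steps, each a Python script; the robot and the scene stay as the last script left them, time stands still between calls to the robot, and variables do not carry over. Pictures are saved under pics/ and viewed, at most 14 in all, crops included, and the job is handed in when it is done.

```bash
mkdir -p pics; ls
cat > h.py <<'E'
import numpy as np, cv2
from rig import bot
from scipy.spatial.transform import Rotation as R
def rot(q): return R.from_quat([q[1],q[2],q[3],q[0]]).as_matrix()
def cam(name):
    s=bot.read_state(); c=bot.read_camera(name)
    if name=="wrist":
        T=np.eye(4); T[:3,:3]=rot(s["tool_rot"]); T[:3,3]=s["ee_pos"]; T=T@np.array(c["mount"])
    else:
        T=np.eye(4); T[:3,:3]=rot(c["attitude"]) if np.size(c["attitude"])==4 else np.array(c["attitude"]); T[:3,3]=c["eye"]
    c["T"]=T; c["f"]=240/np.tan(np.radians(c["fovy"])/2); return c
def rays(c,uv):
    uv=np.atleast_2d(np.asarray(uv,float)); f=c["f"]
    K=np.array([[f,0,c["cx"]],[0,f,c["cy"]],[0,0,1]])
    n=cv2.undistortPoints(uv.reshape(-1,1,2),K,np.array([c["k1"],0,0,0,0.]),None,None,None).reshape(-1,2) if 0 else None
    d=(uv-[c["cx"],c["cy"]])/f; u=d.copy()
    for _ in range(20): u=d/(1+c["k1"]*(u**2).sum(1,keepdims=True))
    return np.c_[u,np.ones(len(u))]
def onz(c,uv,z):
    r=rays(c,uv)@c["T"][:3,:3].T; e=c["T"][:3,3]
    return e+r*((z-e[2])/r[:,2])[:,None]
def cloud(c):
    v,u=np.mgrid[0:480,0:640]; r=rays(c,np.c_[u.ravel(),v.ravel()])
    P=(r*c["depth"].reshape(-1,1))@c["T"][:3,:3].T+c["T"][:3,3]
    P[c["depth"].ravel()==0]=np.nan
    return P.reshape(480,640,3)
def quat(yaw):  # tool down, fingers close along direction yaw+90deg in world
    x,y,z,w=(R.from_euler('z',yaw)*R.from_euler('x',np.pi)).as_quat(); return [w,x,y,z]
E
python3 - <<'E'
from h import *
for n in("scene","side","wrist"):
    c=cam(n); cv2.imwrite(f"pics/{n}0.png",c["image"]); print(n,c["fovy"],c["k1"],c["T"].round(2).tolist())
    np.savez(f"/tmp/{n}0.npz",**{k:v for k,v in c.items()})
print(bot.read_state())
E
```

```text
pics
scene 46.15468898311716 -0.10648769249480236 [[0.12, 0.86, -0.5, 1122.81], [0.99, -0.11, 0.05, -63.61], [-0.01, -0.5, -0.86, 979.03], [0.0, 0.0, 0.0, 1.0]]
side 42.68429654945309 -0.020801109088643976 [[-0.99, -0.08, 0.08, 480.97], [-0.11, 0.63, -0.77, 966.04], [0.01, -0.77, -0.64, 889.72], [0.0, 0.0, 0.0, 1.0]]
wrist 59.33505293072881 0.007844126768872988 [[0.44, -0.86, -0.27, 309.68], [-0.9, -0.42, -0.13, -460.94], [-0.0, 0.3, -0.95, 372.74], [0.0, 0.0, 0.0, 1.0]]
{'clock': 0.15, 'joint_positions': array([-1.18258213e+00,  3.00322168e-01,  1.52142281e+00, -3.22923329e-05,
        1.32069660e+00, -6.65923326e-02]), 'qvel': array([ 0.00017807, -0.00135279, -0.00133569,  0.00105784, -0.000258  ,
       -0.0003511 ]), 'effort': array([ 1.02773854e-03, -5.43670499e+01, -3.61887288e+01, -2.67771281e-05,
        3.17648482e-03, -5.11738654e-05]), 'ee_pos': array([ 241.5443798 , -493.94835771,  249.86996754]), 'tool_rot': array([-4.16480321e-04,  9.74254118e-01,  2.25452284e-01, -8.34045301e-05]), 'ft_force': array([ 0.12913165, -1.03666016, -0.44961343]), 'moment': array([ 0.02368458,  0.00877313, -0.03278428]), 'grip_force': 0.0, 'grip_width': 85.45873406109207}
```

View pics/scene0.png

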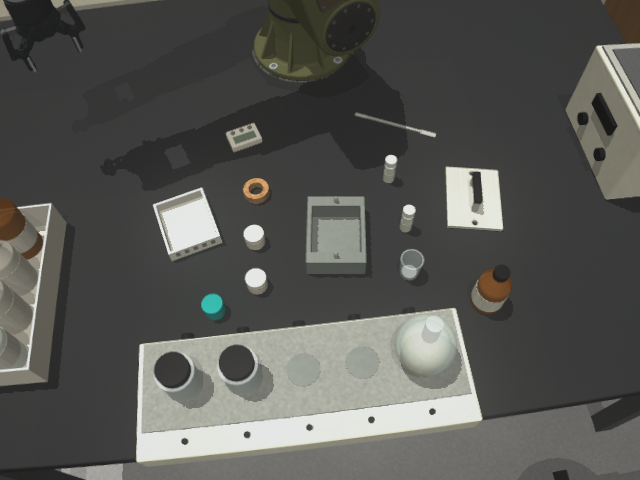

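View pics/side0.png

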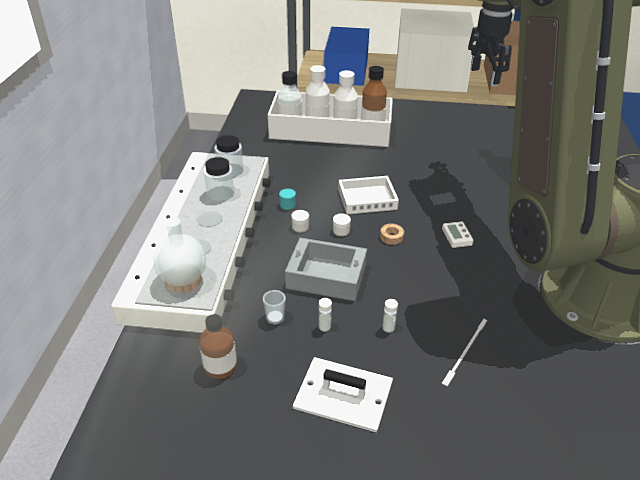

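The scene view shows: pots at (254,237) and (256,281), turquoise decoy (212,307), vials (390,168) and (407,218), cover (474,198), carrier (336,235), tray (187,224), beaker (411,265), ring (256,190), bottle (491,290). The side view agrees: pots (300,221) and (342,225), vials (325,315) and (390,316).

```bash
cat > m.py <<'E'
from h import *
def ld(n): return dict(np.load(f"/tmp/{n}0.npz",allow_pickle=True))
cs={n:ld(n) for n in("scene","side")}
P={n:cloud(c) for n,c in cs.items()}
seeds=dict(potA=(254,237),potB=(256,281),decoy=(212,307),v1=(391,160),v2=(408,211),beaker=(411,262),ring=(256,190),bottle=(494,280),handle=(477,187),plate=(460,205),carrier=(336,235),tray=(187,224))
for k,(u,v) in seeds.items():
    print(k,P["scene"][v,u].round(0))
# height bands, both clouds
def band(n,cen,rad,z0,z1):
    Q=P[n].reshape(-1,3); m=(np.hypot(Q[:,0]-cen[0],Q[:,1]-cen[1])<rad)&(Q[:,2]>z0)&(Q[:,2]<z1); return Q[m]
spec=dict(potA=(35,30,42),potB=(35,30,42),v1=(28,62,74),v2=(28,62,74),handle=(70,44,56),plate=(110,2,14),carrier=(120,42,54),tray=(100,22,33))
for k,(r,z0,z1) in spec.items():
    u,v=seeds[k]; cen=P["scene"][v,u]
    if k=="plate": cen=P["scene"][187,477]
    for n in P:
        q=band(n,cen,r,z0,z1)
        if len(q)<10: print(k,n,len(q));continue
        rc=cv2.minAreaRect(q[:,:2].astype(np.float32)); cc,rr=cv2.minEnclosingCircle(q[:,:2].astype(np.float32))
        print(k,n,len(q),"mean",q.mean(0).round(1),"rect",np.round(rc[0],1),np.round(rc[1],1),round(rc[2],1),"circ",np.round(cc,1),round(rr,1))
E
python3 m.py
```

```text
potA [ 568. -148.   38.]
potB [ 661. -149.   35.]
decoy [ 703. -233.   33.]
v1 [441. 141.  68.]
v2 [566. 151.  68.]
beaker [646. 148.  10.]
ring [ 431. -141.   -1.]
bottle [745. 264. 104.]
handle [516. 305.  51.]
plate [527. 276.   6.]
carrier [566.  13.   7.]
tray [ 501. -286.    4.]
potA scene 297 mean [ 558.8 -148.3   35.4] rect [ 557.7 -148.3] [37.5 41.3] 86.2 circ [ 558.  -148.1] 21.0
potA side 180 mean [ 556.6 -145.8   36.2] rect [ 556.7 -148.8] [36.6 43.8] 5.6 circ [ 556.5 -148.7] 22.0
potB scene 342 mean [ 655.  -150.1   35.2] rect [ 654.4 -150.9] [40.1 38.3] 51.6 circ [ 654.8 -150.5] 20.7
potB side 171 mean [ 653.  -147.7   35.9] rect [ 654. -149.] [40.7 39.5] 57.1 circ [ 655.  -150.1] 21.9
v1 scene 101 mean [438.9 140.   67.2] rect [437.7 140.6] [23. 25.] 74.8 circ [436.9 139.1] 13.6
v1 side 117 mean [438.1 143.2  67.6] rect [437.7 141.4] [25.4 22.5] 58.1 circ [437.7 141.4] 13.7
v2 scene 116 mean [563.1 152.8  67.2] rect [562.  153.1] [23.  22.9] 59.7 circ [562.2 153.6] 12.5
v2 side 115 mean [561.  156.2  68. ] rect [561.2 153.8] [21.7 25.4] 0.5 circ [560.3 153.8] 14.5
handle scene 246 mean [513.8 305.8  49.2] rect [512.4 307. ] [17.4 72.5] 77.6 circ [512.5 307.3] 36.3
handle side 401 mean [509.9 310.2  49.6] rect [510.5 308.1] [19. 74.] 78.8 circ [510.7 309.3] 37.1
plate scene 3234 mean [518.  304.9   7. ] rect [516.7 306.7] [213.4 212.7] 61.6 circ [516.  304.6] 109.5
plate side 4990 mean [511.3 313.3   7.3] rect [516.2 304.3] [215.8 217. ] 89.9 circ [515.9 305.1] 109.9
carrier scene 1702 mean [578.2  10.8  47.4] rect [573.6  11.3] [112.  152.7] 82.7 circ [574.6  11.3] 93.2
carrier side 1313 mean [573.3  15.8  48. ] rect [574.   11.2] [120.5 150.6] 83.8 circ [573.6  10. ] 92.3
tray scene 654 mean [ 507.4 -284.9   27. ] rect [ 505.1 -283.9] [131.1 106.2] 16.5 circ [ 504.  -283.9] 82.9
tray side 465 mean [ 505.2 -280.5   27.3] rect [ 504.  -282.5] [127.6 114.7] 15.8 circ [ 503.4 -283.3] 83.0
```

```bash
cat >> h.py <<'E'
CAR=np.array([574.,11.2]); CY=np.radians(-6.8)
def R2(a): return np.array([[np.cos(a),-np.sin(a)],[np.sin(a),np.cos(a)]])
def pick(xy,z,yaw,op=70,f=30,hi=170):
    q=quat(yaw); bot.move_gripper(op); bot.move_to([*xy,hi],q); bot.servo_line([*xy,z],speed=120)
    bot.move_gripper(0,f); s=bot.read_state(); print("grip",s["grip_width"],s["grip_force"],s["clock"])
    bot.servo_line([*xy,hi],speed=200)
def place(xy,z,yaw,op,hi=170):
    q=quat(yaw); bot.move_to([*xy,hi],q); bot.servo_line([*xy,z+8],speed=150)
    t=bot.servo_line([*xy,z-3],speed=30,until_force=4); s=bot.read_state(); print("touch",t,s["ee_pos"].round(1),s["ft_force"].round(1),s["clock"])
    bot.move_gripper(op); bot.servo_line([*xy,hi],speed=200)
E
python3 - <<'E'
from h import *
for src,dx in(((557,-148.5),-25),((654.5,-150.5),25)):
    pick(src,26,0)
    print(bot.read_state()["grip_width"])
    place(CAR+R2(CY)@[dx,0],32,CY,54)
xy=CAR-R2(CY)@[60,0]
bot.move_to([*CAR,250],quat(CY)); bot.dwell(.2)
c=cam("wrist"); cv2.imwrite("pics/w1.png",c["image"]); np.savez("/tmp/wrist1.npz",**c)
print(c["T"].round(2).tolist(), np.round(bot.read_state()["joint_positions"],2))
E
```

```text
grip 38.81631809072706 29.78888511657715 3.925
39.02010894938525
touch True [549.6  14.2  32.1] [ 1.1 -0.6  1.1] 6.8333
grip 38.65936944558883 30.033538341522217 10.8167
38.837803548753605
touch True [599.2   8.2  32.1] [-0.1 -1.   0.5] 13.7417
[[-0.12, -0.95, -0.3, 649.39], [-0.99, 0.11, 0.03, 2.0], [0.0, 0.3, -0.95, 370.98], [0.0, 0.0, 0.0, 1.0]] [-0.04  0.36  1.45 -0.    1.34  1.65]
```

View pics/w1.png

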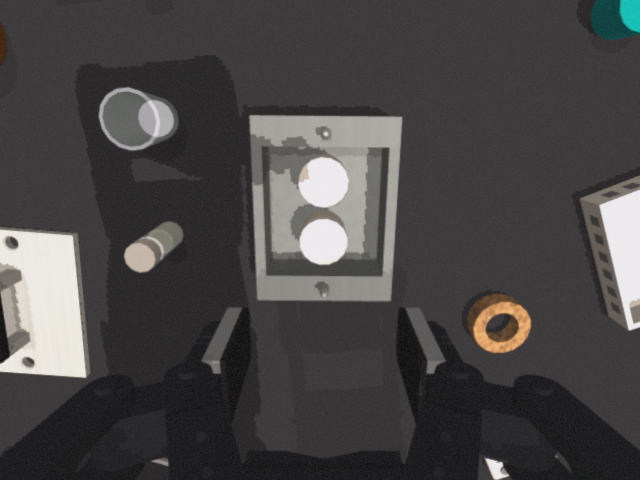

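The wrist view shows both pots standing in the bay at (323,182) and (323,241), with pins at about (326,133) and (324,290). Next I'll measure the pins and look at the cover from the same relative pose.

```bash
cat >> h.py <<'E'
COV=np.array([511.5,307.5]); VY=np.radians(-11.8)
def rect(P,cen,rad,z0,z1):
    Q=P.reshape(-1,3); m=(np.hypot(Q[:,0]-cen[0],Q[:,1]-cen[1])<rad)&(Q[:,2]>z0)&(Q[:,2]<z1); q=Q[m]
    rc=cv2.minAreaRect(q[:,:2].astype(np.float32)); print(len(q),q.mean(0).round(1),[np.round(a,1) for a in rc]); return q
E
python3 - <<'E'
from h import *
c=dict(np.load("/tmp/wrist1.npz",allow_pickle=True)); P=cloud(c)
rect(P,CAR,120,43,52)
for u,v in((326,133),(324,290)):
    w=P[v-14:v+15,u-14:u+15].reshape(-1,3); k=w[w[:,2]>53]; print("pin",len(k),k.mean(0).round(1),k.max(0).round(1),k.min(0).round(1), onz(c,[(u,v)],64).round(1))
cv2.imwrite("pics/pins.png",np.hstack([cv2.resize(c["image"][v-20:v+20,u-20:u+20],(400,400),interpolation=0) for u,v in((326,133),(324,290))]))
bot.move_to([*COV,210],quat(VY)); bot.dwell(.2)
c=cam("wrist"); cv2.imwrite("pics/w2.png",c["image"]); np.savez("/tmp/wrist2.npz",**c)
P=cloud(c); q=rect(P,COV,88,3,12); rect(P,COV,60,44,56)
E
```

```text
10793 [580.5   8.4  47.3] [array([572.9,   9.4]), array([112.4, 148.4]), np.float64(82.7)]
pin 101 [634.8   1.5  60.8] [638.3   5.1  64.3] [631.   -2.4  57.4] [[634.9   1.3  64. ]]
pin 94 [513.5  17.   59.7] [515.8  20.7  65.1] [508.9  13.3  53.1] [[515.8  16.9  64. ]]
22989 [516.1 305.7   7.4] [array([509.8, 306.9]), array([112.4, 148.3]), np.float64(78.3)]
2278 [512.8 306.4  49.1] [array([510.9, 306.9]), array([16. , 72.8]), np.float64(77.8)]
```

View pics/pins.png

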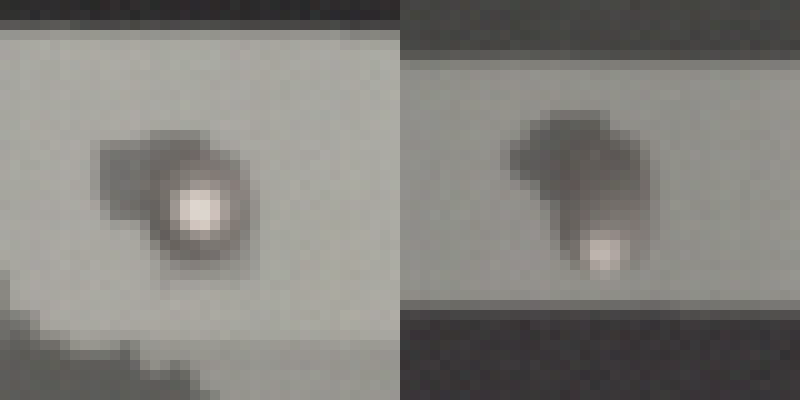

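View pics/w2.png

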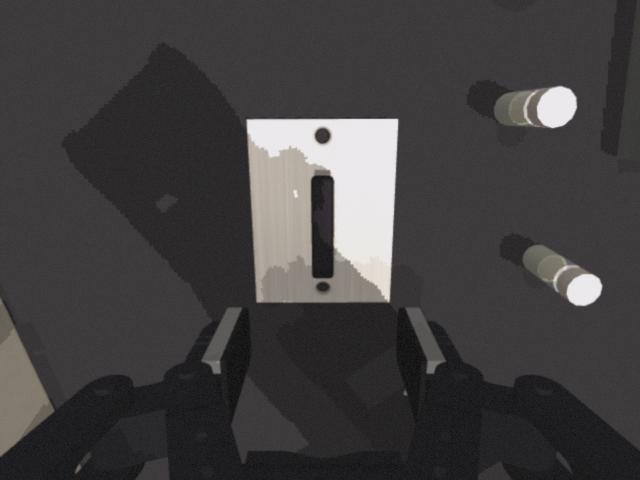

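Crops show pin tips at full-image (325.6,133.6) and (323.7,294.7). The cover picture shows holes at about (322,135) and (322,287), handle centre (322,227).

Run:
```python
from h import *
c=dict(np.load("/tmp/wrist1.npz",allow_pickle=True))
p=onz(c,[(325.6,133.6),(323.7,294.7)],64)[:,:2]; d=p[0]-p[1]; print("pins",p.round(1),"mid",p.mean(0).round(1),np.hypot(*d).round(1),np.degrees(np.arctan2(d[1],d[0])).round(2))
c=dict(np.load("/tmp/wrist2.npz",allow_pickle=True)); g=cv2.cvtColor(c["image"],cv2.COLOR_BGR2GRAY)
h=[]
for u,v in((322,135),(322,287)):
    w=g[v-11:v+12,u-11:u+12]; t=cv2.threshold(w,0,255,cv2.THRESH_BINARY_INV+cv2.THRESH_OTSU)[1]
    n,l,s,ce=cv2.connectedComponentsWithStats(t); i=l[11,11]; x,y,W,H=s[i][:4]; print(s[i],ce[i])
    # top rim of the hole: the dark outline is the hole's mouth at z=8
    h.append((u-11+x+(W-1)/2,v-11+y+(H-1)/2))
p=onz(c,h,8)[:,:2]; d=p[0]-p[1]; print("holes",np.round(h,1),p.round(1),"mid",p.mean(0).round(1),np.hypot(*d).round(1),np.degrees(np.arctan2(d[1],d[0])).round(2))
```

```text
pins [[634.5   1.6]
 [511.8  17.6]] mid [573.2   9.6] 123.7 -7.4
[  4   4  16  16 201] [11.25870647 11.39800995]
[  5   6  14  10 109] [11.53211009 10.5412844 ]
holes [[322.5 135.5]
 [322.5 286.5]] [[570.7 294.2]
 [451.3 319.4]] mid [511.  306.8] 122.0 -11.91
```

Run:
```python
from h import *
xy=(510.2,306.9); y=np.radians(-11.85)
bot.move_gripper(50); bot.move_to([*xy,150],quat(y)); bot.servo_line([*xy,43],speed=100)
bot.move_gripper(0,70); s=bot.read_state(); print(s["grip_width"],s["grip_force"],s["clock"],s["ee_pos"].round(2))
bot.servo_line([*xy,180],speed=150); bot.dwell(.3)
s=bot.read_state(); print(s["grip_width"],s["ft_force"].round(1),s["moment"].round(2),s["ee_pos"].round(2))
c=cam("wrist"); cv2.imwrite("pics/w3.png",c["image"]); np.savez("/tmp/wrist3.npz",tcp=s["ee_pos"],**c)
P=cloud(c); rect(P,xy,110,138,152)
```

```text
14.79961985999864 69.24793124198914 19.175 [510.46 307.01  43.6 ]
14.694172972698896 [ 0.2 -0.4 -3.3] [-0.04  0.06 -0.  ] [510.11 306.84 179.52]
58761 [540.9 300.1 143.3] [array([509.6, 306.5]), array([113.3, 148.6]), np.float64(78.3)]
```

View pics/w3.png

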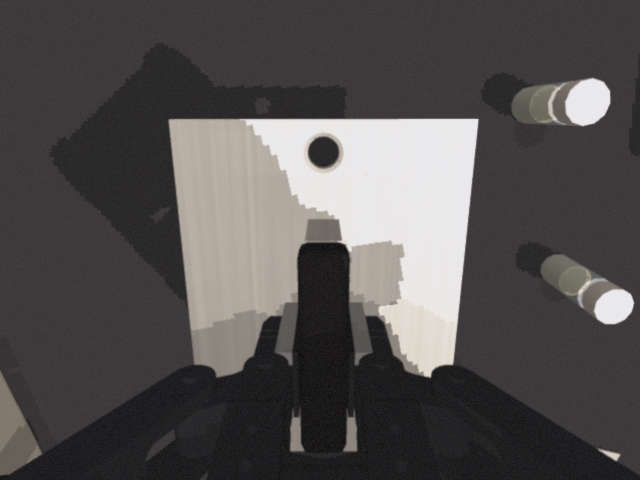

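The cover is held level and centred (hole at (322,151), handle between the pads). Now I'll place it.

Run:
```python
from h import *
xy=(573.4,9.8); y=np.radians(-7.35)
bot.move_to([*xy,180],quat(y)); bot.servo_line([*xy,118],speed=80); bot.dwell(.2)
t=bot.servo_line([*xy,89],speed=20,until_force=8); s=bot.read_state()
print(t,s["ee_pos"].round(2),s["ft_force"].round(1),s["moment"].round(2),s["clock"])
```

```text
True [573.39   9.81  91.59] [-0.3  0.6  6.2] [0.01 0.18 0.01] 24.075
```

Run:
```python
from h import *
s=bot.read_state()["ee_pos"]
bot.move_gripper(45); bot.servo_line([s[0],s[1],190],speed=150)
T=np.array([504.3,-283.7]); ty=np.radians(16.2)
for src,dx in(((561.5,153.5),28),((437.7,141),-28)):
    pick(src,32,0,op=60,hi=190)
    place(T+R2(ty)@[dx,0],37.5,ty,50,hi=190)
bot.move_to([400,-250,300],quat(0)); bot.dwell(.3)
for n in("scene","side"):
    c=cam(n); cv2.imwrite(f"pics/{n}9.png",c["image"]); P=cloud(c)
    rect(P,(573,10),120,50,60); rect(P,(573,10),60,92,103); rect(P,(504,-284),45,68,78)
print(bot.read_state()["clock"])
```

```text
grip 23.822712409253263 29.332967698574066 28.1
touch True [ 531.6 -276.1   36.8] [ 0.6 -0.7  2.5] 32.0917
grip 23.059448648082842 29.233965575695038 37.1
touch True [ 477.7 -291.7   37.1] [0.9 0.1 2.8] 41.1
3569 [579.2  10.2  55.5] [array([574.2,  11. ]), array([112.2, 152. ]), np.float64(82.7)]
306 [576.6  10.8  97.1] [array([576.2,  11. ]), array([15. , 74.4]), np.float64(82.8)]
218 [ 505.8 -282.9   72.4] [array([ 504. , -282.7]), array([82.3, 23.8]), np.float64(16.7)]
2218 [572.3  22.7  56.4] [array([573.6,  10.2]), array([120.1, 149.5]), np.float64(83.2)]
242 [573.3  12.8  97.6] [array([573.5,  11.4]), array([20.9, 72.7]), np.float64(82.5)]
119 [ 504.  -280.8   72.9] [array([ 504.5, -282.5]), array([77.8, 28. ]), np.float64(16.4)]
43.4083
```

View pics/side9.png

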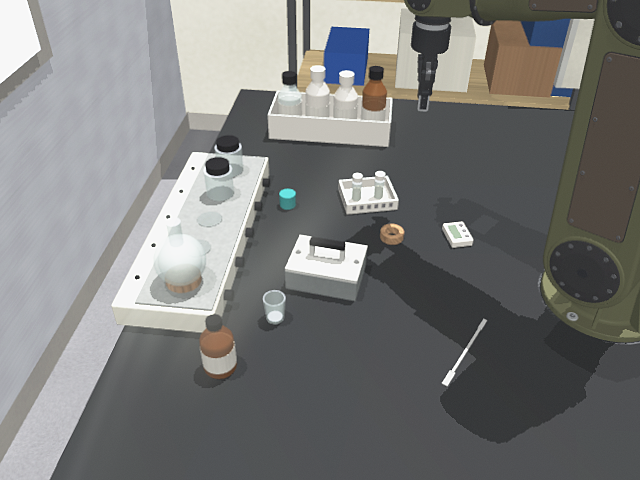

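View pics/scene9.png

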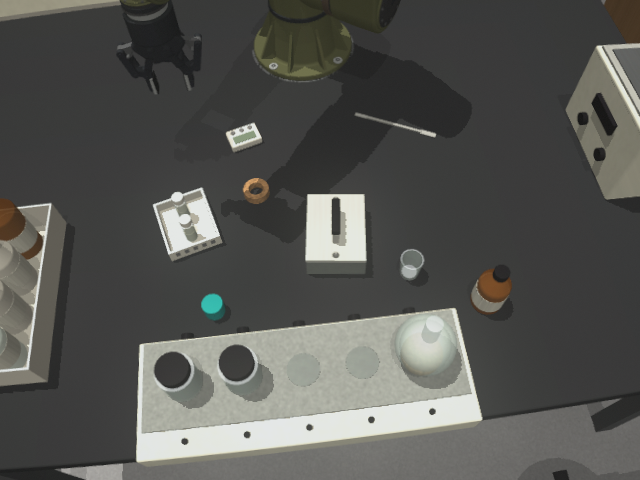

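Both views show the cover flat on the carrier at scene (336,235). The vials stand upright in the tray at (178,203) and (186,225), and the bystanders haven't moved.

```bash
python3 -c "
from rig import bot; print(bot.finish_job())"
```

```text
the job is handed in; nothing more can be done
None
```

The job is handed in at about 43 s of the 128 s allowed; the verdict was not shown. In the last pictures both pots are in the carrier under the flat, pinned cover, both vials stand in the tray, and the bystanders are where they were.

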